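# Feed one heel lift and push it to the end stop

## Task

Press the red plunger of the heel lift feeder all the way down once, so that a single heel lift comes out onto the metal outfeed plate, and let the plunger come back up. Then push that lift with a fingertip along the plate until it rests flat against the end stop, ready for gluing; do not pick it up, leave the other lifts in the magazine, and do not disturb the cement tin, the thread spool or the glue brush.

Things in the scene. Friction and masses are not known exactly. Their poses are not given: they have to be found in the camera images.
- feeder: fixed heel lift feeder: green foot, steel magazine (x -40..40, y -37..37, floor 22, top 82 mm above the bench) and linkage frame (x -14..31, y 64..132, top 124 mm). Origin on the bench under the magazine's middle. +y points from magazine to plunger; lifts come out to -y onto a metal plate, along which a channel runs in x to an end stop at its -x end (see outfeed, stop_face)
- plunger (a joint): travel of the red plunger in m: 0 up, 0.035 down at its stop. Its spring takes about 4 N at first, 10 N at the bottom, plus 40 N per m/s; let go, it rises by itself in about 1 s. A bell crank moves the pusher blade twice as far: the full 35 mm feeds the lowest lift 68 mm to -y, off the magazine floor; a shorter press leaves it stuck half out, another press feeds another lift
- magazine (a point): middle of the magazine floor, on which the stack of five lifts stands: feeder x 0, y 0, 22 mm above the bench
- knob_top (a point): middle of the top of the red plunger knob (slightly domed, 40 mm across): feeder x 0, y 107 mm, 177 mm above the bench when up; it goes straight down and moves with the knob
- outfeed (a point): where the middle of the fed lift's underside comes to lie: feeder x 0, y -68.5 mm, on the outfeed plate's top, 18 mm above the bench. The plate spans x -134..42, y -110..-34; its channel (y -104..-34, 70 mm wide) is open above and at the +x end, has an outer fence 27 mm high (above the bench) at y -110..-104 and, for x below -46, an inner fence 24 mm high at y -34..-29
- stop_face (a point): foot of the end stop's face, middle of the channel: feeder x -122, y -69 mm, 18 mm above the bench; the steel stop, 50 mm long in y, rises to 27 mm above the bench. A lift that rests against it has its origin 29 mm from this face, at feeder x -93 mm
- lift_1: the lowest heel lift in the magazine, which the plunger feeds out: brown leather, rigid, D-shaped, 58 (x) x 64 (y) x 8.5 mm, 30 g, its axes about parallel to the feeder's; round end to -y; origin at the centre of its underside. It has 93 mm to travel to -x from the outfeed point to the stop
- lift_2: heel lift number 2 from the bottom of the magazine at the start: the same brown leather D-shaped lift, 58 (x) x 64 (y) x 8.5 mm, 30 g; origin at the centre of its underside. It should stay in the magazine
- lift_3: heel lift number 3 from the bottom of the magazine at the start: the same brown leather D-shaped lift, 58 (x) x 64 (y) x 8.5 mm, 30 g; origin at the centre of its underside. It should stay in the magazine
- lift_4: heel lift number 4 from the bottom of the magazine at the start: the same brown leather D-shaped lift, 58 (x) x 64 (y) x 8.5 mm, 30 g; origin at the centre of its underside. It should stay in the magazine
- lift_5: heel lift number 5 from the bottom of the magazine at the start: the same brown leather D-shaped lift, 58 (x) x 64 (y) x 8.5 mm, 30 g; origin at the centre of its underside. It should stay in the magazine
- cement_tin: tin of contact cement, yellow, white and black, 69 mm across, 79 mm high, 0.55 kg, standing loose in front of the feeder; origin at the centre of its underside. Not to be disturbed
- brown_spool: wooden spool of brown thread, 44 mm across (a thread end sticks out to 77 mm), 60 mm high, standing loose in front of the feeder; origin at the centre of its underside. Not to be disturbed
- glue_brush: flat glue brush with a wooden handle, 34 x 179 x 11 mm (long along its y), lying loose beside the outfeed's outer fence; origin at the centre of its underside. Not to be disturbed

How it is judged (in metres and radians):
On the way, in this order (a step that is already met when the one before it is completed fails the run):
1. the plunger is pressed fully down and the lowest lift is out on the plate (value of joint plunger above 0.0325 m and y of lift_1 in the frame of feeder below -0.06 m), for 0.05 s.
2. the plunger is back up (value of joint plunger below 0.003 m), for 0.1 s.
At the end, for the whole second after the job is handed in: the fed lift lies flat and still on the plate within 6 mm of the end stop, the plunger is up (3 mm), the other four lifts are stacked in the magazine (within 7 mm of its middle, down on its floor), tin, spool and brush are within 15 mm of where they stood, tin and spool upright (x of lift_1 in the frame of feeder between -0.099 and -0.087 m and y of lift_1 in the frame of feeder between -0.078 and -0.06 m and z of lift_1 in the frame of feeder below 0.021 m and angle between lift_1's own z axis and vertical below 0.08 rad and linear speed of lift_1 below 0.01 m/s and value of joint plunger below 0.003 m and horizontal distance between each of lift_2, lift_3, lift_4, lift_5 and magazine below 0.007 m and z of lift_2 in the frame of feeder below 0.0255 m and z of lift_3 in the frame of feeder below 0.0341 m and z of lift_4 in the frame of feeder below 0.0427 m and z of lift_5 in the frame of feeder below 0.0513 m and distance of each of cement_tin, brown_spool, glue_brush from where it was at the start of the episode below 0.015 m and angle between each of cement_tin, brown_spool's own z axis and vertical below 0.2 rad); the robot touches nothing.
It fails at once if the fed lift is lifted more than about 15 mm off the outfeed plate (z of lift_1 in the frame of feeder above 0.034 m).
It fails at once if a second lift is fed (its middle more than 25 mm out of the magazine) (y of lift_2 in the frame of feeder below -0.025 m).
It fails at once if a lift is raised in the magazine by more than 12 mm (z of lift_2 in the frame of feeder above 0.0427 m or z of lift_3 in the frame of feeder above 0.0513 m or z of lift_4 in the frame of feeder above 0.0599 m or z of lift_5 in the frame of feeder above 0.0685 m).
It fails at once if the tin, spool or brush is moved by more than 15 mm (distance of any of cement_tin, brown_spool, glue_brush from where it was at the start of the episode above 0.015 m).
It also fails if it takes over 48 s, if anything falls off the work surface, if the arm or the gripper's body presses on something with over 40 N, if the wrist force passes 120 N, or if a joint passes its speed limit or range.

## Robot

A 7-joint arm with a two-finger parallel gripper is mounted at the origin on the work surface; the furniture and walls round the work are solid. World frame = base frame: x ahead of the robot, y to its left, z up, the work surface at z = 0. Lengths are in mm, angles in rad, forces in N, time in s.
With the tool pointing down it reaches from about 350 to 900 mm from the base axis. Payload 19.9 kg.
Tool frame: the origin (TCP) lies at the very end of the fingers, on their centre line; the grasp point (between the pads) lies 19 mm behind it (robot.hold_point_z is the distance from the TCP to the grasp point, in mm); z points along the fingers, y is the line along which they close (so a half turn about z gives the same grasp; the last joint's range is limited). The gripper opens to 94 mm and grips with 3 to 60 N. Pads are 16 mm wide; open, the fingers measure 119 mm over their backs; the gripper's body (75 mm by 177 mm) begins 78 mm behind the grasp point.
Start: joints at [-1.343, 0.417, -0.01, 1.614, 0.005, 1.111, -0.053], TCP at [165.975, 602.537, 205.425] pointing down, gripper open.
Joint ranges: [-2.81, 2.81], [-0.39, 2.02], [-1.27, 1.25], [0.06, 2.57], [-1.19, 4.33], [0.19, 2], [-2.82, 2.82]. Speed limits (rad/s): [1.89, 1.89, 2.39, 2.39, 3.01, 3.01, 3.01].

## Interface

Orientations are given as [roll, pitch, yaw] about the fixed x, y, z axes, in that order (R = Rz(yaw) Ry(pitch) Rx(roll)).
In Python, from rig import robot, vision, read_state gives the robot as it stands (robot), with the cameras (vision) and the readings as plain functions.
- The arm moves only by the tool step_hand, called after "Call:" as name([rows], argument=value, ...), one row to a line, values as JSON. Schema: {"type":"object","properties":{"steps":{"type":"array","items":{"type":"object","properties":{"d":{"type":"array","items":{"type":"number"},"minItems":3,"maxItems":3},"spin":{"type":"number"},"jaw":{"type":"number"}},"additionalProperties":false,"required":["jaw"]},"minItems":1,"maxItems":10},"only":{"type":"string"},"quiet":{"type":"boolean"},"lines":{"type":"string"}},"required":["steps"],"additionalProperties":false}. steps is a list of rows, 1 to 10 of them, each an object with the fields d (a list: dx, dy, dz in a scale on which 1.0 is 0.5 m), spin (a turn about the tool's z in parts of the range, where 1.0 means pi/2 rad), jaw (the finger opening in mm); a field left out counts as zero (the opening has to be given); each row is the pose to reach, as a shift and turn from the pose commanded when the call began, along the tool's axes at that moment; what a row does not reach only later rows make up. A row lasts 1/10 s, in which the tool goes at most 50 mm and 0.15 rad, less where a joint would pass 70% of its speed; a pose out of reach is approached as far as the arm can. The fingers move at their own pace and stop on an object; the grip force is fixed at half the most. Time passes only in rows, so rows that do not move let the fingers close. The tool returns the time, the measured TCP pose, the force, the opening and the grip force at its end. only (a regular expression) keeps the lines of the reply that match it, lines (a string "A,B") keeps lines A to B, and quiet returns only ok. Shift and turn numbers lie between -1 and 1, and a call with a number outside is refused. Input that does not fit is refused with a message, and nothing moves.
- read_state(): the state, without advancing time (a new reading comes with each control period).
- vision.capture(name): name is "scene" or "side" or "wrist"; returns a dict with "pixels" (480x640x3 uint8, blue, green, red), "range_z" (480x640 float32, mm along the optical axis (not along the pixel's ray), 0 where there is no reading), "fx", "fy", "cx", "cy" (pixels), "extrinsics" (4x4, takes a point from world to camera coordinates). Camera axes: x right, y down, z forward; pixel columns grow to the right and rows downward; lengths in mm; the calibration is good to about 2 mm. A picture is of the moment at which its call begins.
- robot.sign_off(): hands the job in; it is judged then, once.
The state is a dict: "t": time; "joints": joint angles; "qd": joint speeds; "effort": joint torques, N m; "tcp_pos": TCP position; "tool_rot": TCP orientation; "wrist_force": force on the tool from outside, world axes, zero at the start; "wrist_torque": the same for the moment, N m; "opening": finger opening in mm; "gripper_force": force on a finger pad.
Only numpy, scipy, OpenCV 4.12 (cv2) and the standard library are available. Lean on these libraries where they do the work, as an engineer would, in place of code of your own. Each camera call takes 0.05 s, during which the arm holds its last target. There are 200 camera calls.

## Working session

There is one attempt and no reset: what is moved stays moved. The work goes in short steps, Python scripts to look and compute and a tool call to move; the robot and the scene stay as the last step left them, time stands still between calls to the robot, and variables do not carry over. Pictures are saved under pics/ and viewed, at most 10 in all, crops included, and the job is handed in when it is done.

```bash
ls; mkdir -p pics; cat > h.py <<'E'
import numpy as np, cv2
from rig import robot, vision, read_state
def cap(n):
    c=vision.capture(n); c['E']=np.array(c['extrinsics']); return c
def pt(c,u,v,z=None):
    "pixel -> world, by depth or by plane z"
    r=np.array([(u-c['cx'])/c['fx'],(v-c['cy'])/c['fy'],1.])
    R=c['E'][:3,:3]; t=c['E'][:3,3]; o=-R.T@t; d=R.T@r
    s=c['range_z'][int(round(v)),int(round(u))] if z is None else (z-o[2])/d[2]
    return o+s*d
def cloud(c):
    v,u=np.mgrid[:480,:640]; s=c['range_z']
    P=np.stack([(u-c['cx'])/c['fx']*s,(v-c['cy'])/c['fy']*s,s],-1)
    return (P-c['E'][:3,3])@c['E'][:3,:3]
E
python3 - <<'E'
from h import *
for n in ("scene","side"):
    c=cap(n); cv2.imwrite(f'pics/{n}0.png',c['pixels'])
s=read_state(); print(s)
E
```

```text
pics
rig.py
{'t': 0.1, 'joints': array([-1.3434941 ,  0.41792913, -0.01026701,  1.61407898,  0.00466805,
        1.11068428, -0.05295749]), 'qd': array([-0.00017442, -0.00056234,  0.00105252, -0.001952  , -0.0002664 ,
        0.00111016, -0.00060799]), 'effort': array([ 5.60453336e-04, -8.52589345e+01,  6.38952032e-01, -4.26700795e+01,
       -4.90511698e-02,  1.63740199e-02,  1.14796237e-05]), 'tcp_pos': array([165.92224729, 602.24178863, 204.8934387 ]), 'tool_rot': array([-3.14051900e+00,  7.02800648e-05,  2.87279372e+00]), 'wrist_force': array([ 0.07993609,  0.24549756, -0.14229762]), 'wrist_torque': array([ 0.08214835, -0.02795373, -0.01364047]), 'gripper_force': 0.0, 'opening': 93.7480266041197}
```

View pics/scene0.png

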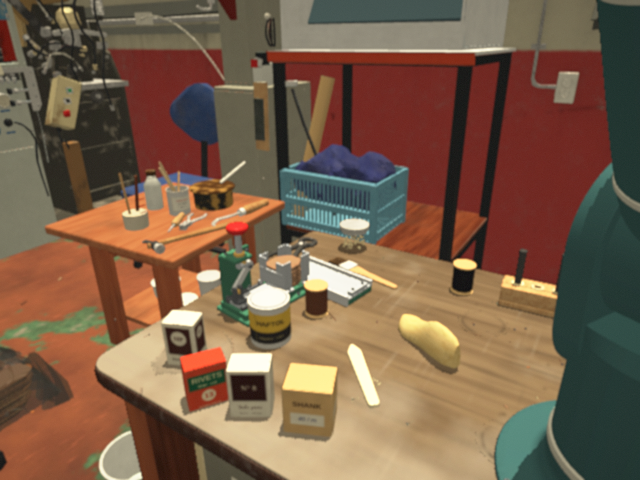

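View pics/side0.png

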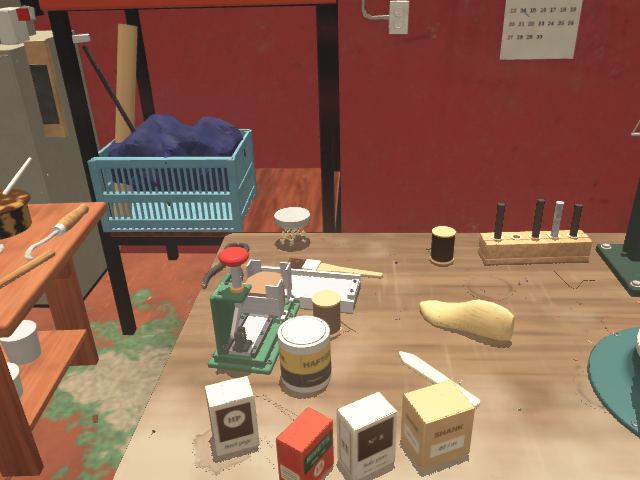

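The scene view shows the red knob at (237,229), the magazine at about (285,265), the plate at (335,280), the tin at (268,318) and the spool at (316,297). In the side view the knob is at (233,256), the plate at (325,290), the tin at (304,355), the spool at (326,312) and the brush at (335,270).

```bash
python3 - <<'E'
from h import *
rays=[]
for n,win in (("scene",(215,215,262,250)),("side",(210,240,260,275))):
    c=cap(n); P=cloud(c); hsv=cv2.cvtColor(c['pixels'],cv2.COLOR_BGR2HSV)
    o=pt(c,c['cx'],c['cy'],0); print(n,'cam at',(-c['E'][:3,:3].T@c['E'][:3,3]).round())
    m=(((hsv[...,0]<8)|(hsv[...,0]>172))&(hsv[...,1]>170)).astype(np.uint8)
    w=np.zeros_like(m); w[win[1]:win[3],win[0]:win[2]]=1; m&=w
    k=(m>0)&(c['range_z']>0); K=P[k]; K=K[np.linalg.norm(K-np.median(K,0),axis=1)<60]
    print('knob px',np.argwhere(m).mean(0)[::-1],'n',len(K),'med',np.median(K,0).round(1),'min',K.min(0).round(1),'max',K.max(0).round(1))
    top=K[K[:,2]>K[:,2].max()-5]; print(' top mid',((top.min(0)+top.max(0))/2).round(1))
    # foot: green
    k0=np.median(K,0); near=(np.linalg.norm(P[...,:2]-k0[:2],axis=2)<330)&(c['range_z']>0)
    g=(hsv[...,0]>60)&(hsv[...,0]<90)&(hsv[...,1]>90)&near
    G=P[g]; print('green z hist',np.histogram(G[:,2],bins=range(-5,150,10))[0])
    F=G[(G[:,2]<25)]; print(' foot rect',cv2.minAreaRect(F[:,:2].astype(np.float32)))
    s=(hsv[...,1]<60)&near&(P[...,2]>12)&(P[...,2]<35); S=P[s]
    print('grey low z',np.histogram(S[:,2],bins=range(12,36,2))[0], S.min(0).round(),S.max(0).round())
    np.savez(f'{n}.npz',P=P,hsv=hsv,near=near)
    # topdown map 
    Q=P[near&(P[...,2]>-5)&(P[...,2]<200)]; C=c['pixels'][near&(P[...,2]>-5)&(P[...,2]<200)]
    im=np.zeros((600,600,3),np.uint8); x=((Q[:,0]-k0[0])+300).astype(int); y=(300-(Q[:,1]-k0[1])).astype(int)
    ok=(x>=0)&(x<599)&(y>=0)&(y<599); 
    o=np.argsort(Q[:,2]); 
    for i in o:
        if ok[i]: im[y[i]:y[i]+2,x[i]:x[i]+2]=C[i]
    np.save(f'top_{n}.npy',im)
cv2.imwrite('pics/top.png',np.hstack([cv2.resize(np.load(f'top_{n}.npy'),(400,400)) for n in ("scene","side")]))
E
```

```text
scene cam at [-41. 485. 463.]
knob px [236.89156627 227.85542169] n 242 med [587.6 105.2 173.1] min [576.4  83.4 160.1] max [612.5 120.6 176.1]
 top mid [594.7 102.6 173.6]
green z hist [  0 277 163   6 149  80  59  76  68  63  38  61 123   0   0]
 foot rect ((549.0997924804688, 11.128768920898438), (288.79974365234375, 80.831298828125), 68.471435546875)
grey low z [109 236 673 137 113 157 253 282 154 107  86] [ 289. -193.   12.] [759. 211.  35.]
side cam at [272. 678. 528.]
knob px [232.72680412 255.81443299] n 387 med [592.9 110.1 173.6] min [576.8  86.6 164.4] max [612.3 122.5 176.5]
 top mid [595.  104.4 174.1]
green z hist [0 0 0 0 0 0 0 0 0 0 0 0 0 0 0]
 foot rect ((0.0, 0.0), (0.0, 0.0), 0.0)
grey low z [128 357 887 309 295 264 463 622 304 207 163] [ 288. -189.   12.] [752. 274.  35.]
```

View pics/top.png

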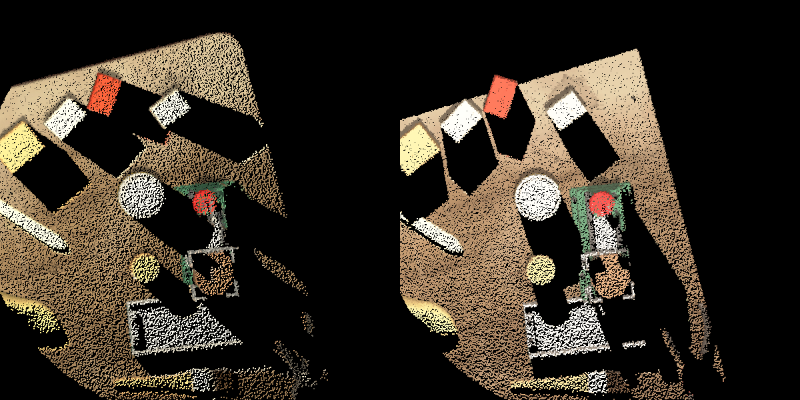

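The top-down maps show feeder +x nearly along world +x with a small positive yaw. The plate's end stop is at its left end, the tin and spool are left of the feeder, and the brush lies beyond the outer fence. Next I fit the pose.

```bash
python3 - <<'E'
import numpy as np, cv2
for n in ("scene","side"):
    d=np.load(f'{n}.npz'); P,hsv,near=d['P'],d['hsv'],d['near']
    Z=P[...,2]; near=near&(np.linalg.norm(P[...,:2]-[605,0],axis=2)<200)
    mag=near&(hsv[...,1]<70)&(Z>74)&(Z<90)&(np.linalg.norm(P[...,:2]-[611,-3],axis=2)<62)
    M=P[mag]; print(n,'mag',len(M),'z90',np.percentile(M[:,2],90).round(1),cv2.minAreaRect(M[:,:2].astype(np.float32)))
    # rough frame
    th=0.15; R=np.array([[np.cos(th),-np.sin(th)],[np.sin(th),np.cos(th)]]); o=np.array([611,-3.])
    for it in range(2):
        L=(P[...,:2]-o)@R
        low=near&(hsv[...,1]<70)&(L[...,0]>-145)&(L[...,0]<0)&(L[...,1]<-55)&(L[...,1]>-118)
        fl=P[low&(L[...,1]>-95)&(L[...,0]>-110)][:,2]
        pz=np.median(fl[(fl>10)&(fl<25)])
        F=L[low&(Z>22.5)&(Z<32)&(L[...,1]<-98)&(L[...,0]>-120)]
        Fz=Z[low&(Z>22.5)&(Z<32)&(L[...,1]<-98)&(L[...,0]>-120)]
        a=np.polyfit(F[:,0],F[:,1],1); 
        S=L[low&(Z>23)&(Z<32)&(L[...,0]<-112)&(L[...,1]>-92)]
        print(' plate z',pz.round(1),'fence z',np.percentile(Fz,80).round(1),'n',len(F),'slope',a.round(4),'y range',np.percentile(F[:,1],[3,50,97]).round(1),'stop x',np.percentile(S[:,0],[3,50,97]).round(1),len(S))
        th+=np.arctan(a[0]); R=np.array([[np.cos(th),-np.sin(th)],[np.sin(th),np.cos(th)]])
    # leather stack
    st=near&(hsv[...,1]>80)&(Z>50)&(Z<75)&(np.linalg.norm(P[...,:2]-[611,-3],axis=2)<45)
    if st.any(): print(' stack',cv2.minAreaRect(P[st][:,:2].astype(np.float32)),np.median(Z[st]))
    print(' yaw',round(th,4),'knob->',(np.array([594.8,103.5])-o)@R)
E
```

```text
scene mag 204 z90 80.8 ((607.3558349609375, -4.9571533203125), (69.54876708984375, 75.7086410522461), 5.881955146789551)
 plate z 16.6 fence z 25.8 n 124 slope [-4.540000e-02 -1.079913e+02] y range [-110.5 -104.9 -100.7] stop x [-141.  -136.8 -128.9] 62
 plate z 16.7 fence z 25.8 n 126 slope [-2.100000e-03 -1.079469e+02] y range [-112.5 -107.4 -104.3] stop x [-137.9 -133.4 -125.5] 68
 stack ((610.15771484375, -8.356075286865234), (63.75218963623047, 70.79383850097656), 15.742358207702637) 62.84388832334251
 yaw 0.1026 knob-> [ -5.20945245 107.59903162]
side mag 239 z90 81.1 ((607.056396484375, -3.7729949951171875), (66.78917694091797, 76.83987426757812), 6.860351085662842)
 plate z 16.7 fence z 25.8 n 177 slope [-3.720000e-02 -1.056371e+02] y range [-108.1 -102.9  -98.9] stop x [-140.3 -135.2 -129. ] 79
 plate z 16.7 fence z 25.8 n 184 slope [ 1.000000e-04 -1.055918e+02] y range [-110.3 -105.2 -102. ] stop x [-137.4 -132.4 -126.4] 85
 stack ((607.4337158203125, -4.8293914794921875), (58.045372009277344, 69.49242401123047), 8.946942329406738) 63.042109635506776
 yaw 0.1128 knob-> [ -4.10395893 107.64686489]
```

The rows are not in the units I measure in: shifts go in shares of 0.5 m and turns go in shares of pi/2 rad. I convert before sending: -390 mm is -0.78, -350 mm is -0.7, -0.377 rad is -0.24.

```bash
cat > plan.py <<'E'
import sys,numpy as np
from rig import robot, vision, read_state
o=np.array([606.4,-2.9]); th=0.108
c,s=np.cos(th),np.sin(th); R=np.array([[c,-s],[s,c]])
st=read_state(); p=st['tcp_pos']; y=st['tool_rot'][2]
print('t',st['t'],'tcp feeder',((p[:2]-o)@R).round(1),p[2].round(1),'rot',st['tool_rot'].round(3),'F',st['wrist_force'].round(1))
if len(sys.argv)>3:
    fx,fy,z=map(float,sys.argv[1:4]); t=o+R@[fx,fy]; d=t-p[:2]
    X=np.array([np.cos(y),np.sin(y)]); Y=np.array([np.sin(y),-np.cos(y)])
    print('tool shift',(d@X).round(1),(d@Y).round(1),(p[2]-z).round(1),'turn',-((np.pi+th-y+np.pi)%(2*np.pi)-np.pi))
E
```

Call:
step_hand([
  {"d":[-0.06,-0.04,-0.01],"spin":-0.0255,"jaw":0},
  {"d":[-0.14,-0.094,-0.02],"spin":-0.0509,"jaw":0},
  {"d":[-0.22,-0.148,-0.02],"spin":-0.0764,"jaw":0},
  {"d":[-0.3,-0.202,-0.02],"spin":-0.1019,"jaw":0},
  {"d":[-0.38,-0.256,-0.02],"spin":-0.1273,"jaw":0},
  {"d":[-0.46,-0.31,-0.02],"spin":-0.1528,"jaw":0},
  {"d":[-0.54,-0.364,-0.02],"spin":-0.1783,"jaw":0},
  {"d":[-0.62,-0.416,-0.02],"spin":-0.2037,"jaw":0},
  {"d":[-0.7,-0.47,-0.02],"spin":-0.2292,"jaw":0},
  {"d":[-0.78,-0.524,-0.02],"spin":-0.24,"jaw":0},
])

```text
t: 1.2
tcp_pos: [473.3, 244.7, 215.6]
tool_rot: [3.142, 0.0, -3.032]
wrist_force: [0.2, 1.3, 0.1]
opening: 17.4
gripper_force: 0.0
```

```bash
python3 plan.py 0 107 200
```

```text
t 1.2 tcp feeder [-105.6  260.5] 215.6 rot [ 3.142  0.    -3.032] F [0.2 1.3 0.1]
tool shift -105.3 -153.7 15.6 turn 0.0019685669175846243
```

In the tool's units: -154 mm is -0.308, -140 mm is -0.28.

Call:
step_hand([
  {"d":[-0.05,-0.072,0],"jaw":0},
  {"d":[-0.1,-0.146,0.01],"jaw":0},
  {"d":[-0.154,-0.226,0.02],"jaw":0},
  {"d":[-0.19,-0.28,0.028],"jaw":0},
  {"d":[-0.21,-0.308,0.032],"jaw":0},
  {"d":[-0.21,-0.308,0.032],"jaw":0},
  {"d":[-0.21,-0.308,0.032],"jaw":0},
])

```text
t: 1.9
tcp_pos: [592.9, 105.7, 199.3]
tool_rot: [3.141, -0.0, -3.033]
wrist_force: [-0.1, 1.0, 0.4]
opening: 0.3
gripper_force: 0.0
```

```bash
python3 plan.py 0 107 180
python3 - <<'E'
from h import *
c=cap('wrist'); s=cap('side')
cv2.imwrite('pics/w1.png',np.hstack([cv2.resize(c['pixels'],(400,300)),s['pixels'][150:450,130:530]]))
E
```

```text
t 1.9 tcp feeder [ -1.7 109.4] 199.3 rot [ 3.141 -0.    -3.033] F [-0.1  1.   0.4]
tool shift -1.7 -2.4 19.3 turn 0.0009239298429228882
```

View pics/w1.png

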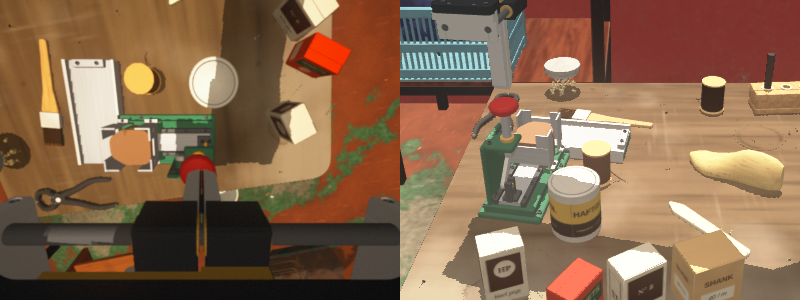

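The fingertips stand right over the knob, at wrist crop (198,165), and the side view agrees. I press slowly.

In the tool's units: 53 mm is 0.106, 50 mm is 0.1.

Call:
step_hand([
  {"d":[-0.004,-0.004,0.02],"jaw":0},
  {"d":[-0.004,-0.004,0.038],"jaw":0},
  {"d":[-0.004,-0.004,0.05],"jaw":0},
  {"d":[-0.004,-0.004,0.06],"jaw":0},
  {"d":[-0.004,-0.004,0.07],"jaw":0},
  {"d":[-0.004,-0.004,0.08],"jaw":0},
  {"d":[-0.004,-0.004,0.09],"jaw":0},
  {"d":[-0.004,-0.004,0.1],"jaw":0},
  {"d":[-0.004,-0.004,0.106],"jaw":0},
  {"d":[-0.004,-0.004,0.106],"jaw":0},
])

```text
t: 3.0
tcp_pos: [595.4, 103.3, 146.2]
tool_rot: [3.141, -0.0, -3.033]
wrist_force: [-3.5, 1.0, 8.3]
opening: 0.2
gripper_force: 4.3
```

```bash
python3 plan.py 0 107 142
```

```text
t 3.0 tcp feeder [  0.5 106.7] 146.2 rot [ 3.141 -0.    -3.033] F [-3.5  1.   8.3]
tool shift 0.5 0.3 4.2 turn 0.0005945891192329356
```

In the tool's units: 5 mm is 0.01, 4 mm is 0.008.

Call:
step_hand([
  {"d":[0,0,0.004],"jaw":0},
  {"d":[0,0,0.008],"jaw":0},
  {"d":[0,0,0.01],"jaw":0},
  {"d":[0,0,0.01],"jaw":0},
  {"d":[0,0,0.01],"jaw":0},
])

```text
t: 3.5
tcp_pos: [595.4, 103.2, 141.8]
tool_rot: [3.141, 0.0, -3.033]
wrist_force: [-5.3, 0.0, 14.5]
opening: 0.8
gripper_force: 7.0
```

```bash
python3 plan.py 0 107 142
```

```text
t 3.5 tcp feeder [  0.5 106.7] 141.8 rot [ 3.141  0.    -3.033] F [-5.3  0.  14.5]
tool shift 0.5 0.3 -0.2 turn 0.0005754480326451983
```

In the tool's units: 2 mm is 0.004, 1 mm is 0.002.

Call:
step_hand([
  {"d":[0,0,0.002],"jaw":0},
  {"d":[0,0,0.004],"jaw":0},
  {"d":[0,0,0.004],"jaw":0},
])

```text
t: 3.8
tcp_pos: [595.7, 103.3, 141.5]
tool_rot: [3.141, 0.001, -3.033]
wrist_force: [-16.9, -0.9, 37.9]
opening: 0.5
gripper_force: 19.2
```

```bash
python3 plan.py
python3 - <<'E'
from h import *
c=cap('wrist'); s=cap('side')
cv2.imwrite('pics/w2.png',np.hstack([cv2.resize(c['pixels'],(400,300)),s['pixels'][150:450,130:530]]))
E
```

```text
t 3.8 tcp feeder [  0.8 106.7] 141.5 rot [ 3.141e+00  1.000e-03 -3.033e+00] F [-16.9  -0.9  37.9]
```

View pics/w2.png

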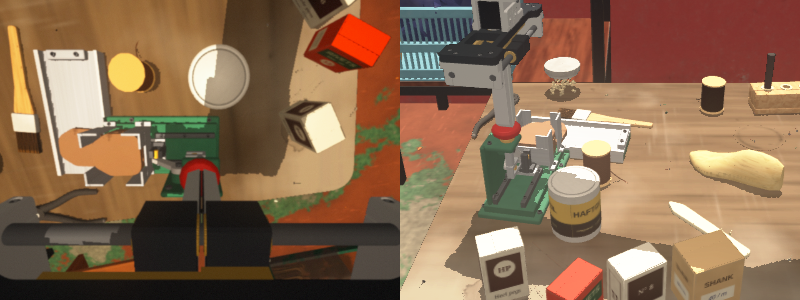

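The force climbs steeply at z 141.5, so the plunger is at its stop, and the lift is visible on the plate beside the magazine at wrist crop (80,148). Next I rise and move over to the lift's +x side.

In the tool's units: -175 mm is -0.35, -150 mm is -0.3.

Call:
step_hand([
  {"d":[0,0,-0.01],"jaw":0},
  {"d":[0,0,-0.04],"jaw":0},
  {"d":[0,0,-0.09],"jaw":0},
  {"d":[0,0,-0.15],"jaw":0},
  {"d":[-0.02,-0.05,-0.16],"jaw":0},
  {"d":[-0.05,-0.13,-0.16],"jaw":0},
  {"d":[-0.08,-0.22,-0.16],"jaw":0},
  {"d":[-0.1,-0.3,-0.16],"jaw":0},
  {"d":[-0.108,-0.35,-0.16],"jaw":0},
  {"d":[-0.108,-0.35,-0.16],"jaw":0},
])

```text
t: 4.9
tcp_pos: [668.2, -69.9, 219.4]
tool_rot: [-3.14, -0.001, -3.039]
wrist_force: [-0.8, 0.5, 0.2]
opening: 0.7
gripper_force: 0.0
```

```bash
python3 plan.py 58 -69 60
python3 - <<'E'
from h import *
c=cap('wrist'); s=cap('side')
cv2.imwrite('pics/w3.png',np.hstack([cv2.resize(c['pixels'],(400,300)),s['pixels'][150:450,130:530]]))
E
```

```text
t 4.9 tcp feeder [ 54.2 -73.3] 219.4 rot [-3.140e+00 -1.000e-03 -3.039e+00] F [-0.8  0.5  0.2]
tool shift -3.8 4.3 159.4 turn -0.004995861400988844
```

View pics/w3.png

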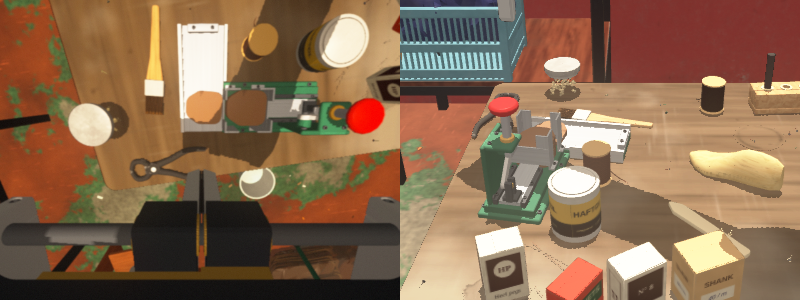

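The plunger is up and the lift lies at wrist crop (205,108) in the channel, with pliers at about (165,165). I measure the lift, the stop and the pliers.

```bash
cat > lift.py <<'E'
from h import *
o=np.array([606.4,-2.9]); th=.108; R=np.array([[np.cos(th),-np.sin(th)],[np.sin(th),np.cos(th)]])
c=cap('wrist'); P=cloud(c); L=P.copy(); L[...,:2]=(P[...,:2]-o)@R
hsv=cv2.cvtColor(c['pixels'],cv2.COLOR_BGR2HSV); v=(c['range_z']>0)
ch=v&(L[...,1]<-30)&(L[...,1]>-106)&(L[...,0]<45)&(L[...,0]>-125)&(L[...,2]>18)&(L[...,2]<45)
m=ch&(hsv[...,1]>90)&(hsv[...,0]<25); A=L[m]
print('lift n',len(A),'lo',np.percentile(A,1,0).round(1),'hi',np.percentile(A,99,0).round(1))
g=v&(hsv[...,1]<70)
s=L[g&(L[...,0]<-105)&(L[...,0]>-140)&(L[...,1]<-50)&(L[...,1]>-88)&(L[...,2]>22)&(L[...,2]<33)]
if len(s): print('stop',len(s),np.percentile(s,[2,98],0).round(1))
pl=L[v&(L[...,1]<-20)&(L[...,1]>-125)&(L[...,0]>44)&(L[...,0]<120)&(L[...,2]<60)]
print('beyond plate z',np.percentile(pl[:,2],[5,50,95]).round(1))
q=pl[(pl[:,2]>6)]; 
if len(q): print('tall bits',len(q),q.min(0).round(),q.max(0).round())
f=L[g&(L[...,1]<-100)&(L[...,1]>-115)&(L[...,0]<30)&(L[...,0]>-100)&(L[...,2]>23)&(L[...,2]<32)]
if len(f): print('fence',len(f),np.percentile(f,[2,50,98],0).round(1))
E
python3 lift.py
```

```text
lift n 2696 lo [-25.7 -98.2  24.7] hi [ 29.1 -31.2  34.2]
stop 527 [[-129.4  -87.5   23.2]
 [-118.4  -50.6   30.7]]
beyond plate z [ 1.3  2.6 11.5]
tall bits 536 [  44. -125.    6.] [104. -31.  27.]
fence 745 [[ -97.7 -110.3   24.4]
 [ -40.  -107.3   26.7]
 [  27.1 -104.4   28.3]]
```

```bash
cat >> lift.py <<'E'
b=L[v&(L[...,1]<-50)&(L[...,1]>-88)&(L[...,0]>44)&(L[...,0]<72)&(L[...,2]<100)]
for x in range(44,72,4):
    k=b[(b[:,0]>=x)&(b[:,0]<x+4)]; print(x,k[:,2].max().round(1) if len(k) else None,end='; ')
E
python3 lift.py | tail -1; python3 plan.py 52 -68 22
```

```text
44 19.5; 48 4.5; 52 4.2; 56 4.1; 60 4.0; 64 3.8; 68 4.7; t 5.1 tcp feeder [ 54.7 -67.2] 219.5 rot [ 3.141 -0.    -3.032] F [-0.8  0.2  1.1]
tool shift 2.8 -0.8 197.5 turn 0.0017879402748732787
```

The spot beyond the plate is clear, so I descend.

In the tool's units: 197 mm is 0.394, 192 mm is 0.384.

Call:
step_hand([
  {"d":[0,-0.002,0.08],"jaw":0},
  {"d":[0,-0.002,0.17],"jaw":0},
  {"d":[0,-0.002,0.26],"jaw":0},
  {"d":[0,-0.002,0.32],"jaw":0},
  {"d":[0,-0.002,0.36],"jaw":0},
  {"d":[0,-0.002,0.384],"jaw":0},
  {"d":[0,-0.002,0.394],"jaw":0},
  {"d":[0,-0.002,0.394],"jaw":0},
])

```text
t: 5.9
tcp_pos: [668.4, -65.8, 22.7]
tool_rot: [3.142, 0.0, -3.033]
wrist_force: [0.6, -0.5, 0.8]
opening: 0.3
gripper_force: 0.0
```

```bash
python3 plan.py 0 -68 22
```

```text
t 5.9 tcp feeder [ 54.9 -69.2] 22.7 rot [ 3.142  0.    -3.033] F [ 0.6 -0.5  0.8]
tool shift 54.9 1.2 0.7 turn 0.0008014246895804433
```

In the tool's units: 60 mm is 0.12, 54 mm is 0.108.

Call:
step_hand([
  {"d":[0.012,0.002,0],"jaw":0},
  {"d":[0.024,0.002,0],"jaw":0},
  {"d":[0.036,0.002,0],"jaw":0},
  {"d":[0.048,0.002,0],"jaw":0},
  {"d":[0.06,0.002,0],"jaw":0},
  {"d":[0.072,0.002,0],"jaw":0},
  {"d":[0.084,0.002,0],"jaw":0},
  {"d":[0.096,0.002,0],"jaw":0},
  {"d":[0.108,0.002,0],"jaw":0},
  {"d":[0.12,0.002,0],"jaw":0},
])

```text
t: 6.9
tcp_pos: [608.0, -71.8, 22.5]
tool_rot: [-3.142, -0.0, -3.033]
wrist_force: [0.2, -0.8, 1.0]
opening: 0.3
gripper_force: 0.2
```

```bash
python3 lift.py | head -2;  python3 plan.py -56 -68 22
```

```text
lift n 10866 lo [-71.3 -99.3  24.8] hi [-15.3 -37.1  28.1]
stop 2326 [[-129.9  -87.1   23.2]
t 6.95 tcp feeder [ -6.7 -68.9] 22.4 rot [-3.142e+00 -1.000e-03 -3.034e+00] F [ 0.1  0.  -0.1]
tool shift 49.3 0.8 0.4 turn -0.0001231002127788372
```

In the tool's units: 44 mm is 0.088, 42 mm is 0.084.

Call:
step_hand([
  {"d":[0.012,0,0],"jaw":0},
  {"d":[0.024,0,0],"jaw":0},
  {"d":[0.036,0,0],"jaw":0},
  {"d":[0.048,0,0],"jaw":0},
  {"d":[0.06,0,0],"jaw":0},
  {"d":[0.07,0,0],"jaw":0},
  {"d":[0.078,0,0],"jaw":0},
  {"d":[0.084,0,0],"jaw":0},
  {"d":[0.088,0,0],"jaw":0},
  {"d":[0.088,0,0],"jaw":0},
])

```text
t: 7.95
tcp_pos: [564.6, -76.6, 22.5]
tool_rot: [-3.142, -0.0, -3.033]
wrist_force: [0.1, -0.4, 0.5]
opening: 0.1
gripper_force: 0.0
```

```bash
python3 lift.py | head -3;  python3 plan.py -56 -68 22
```

```text
lift n 10764 lo [-115.   -99.2   24.9] hi [-60.1 -38.   27.8]
stop 1787 [[-130.4  -87.1   25.5]
 [-119.   -50.6   30.7]]
t 8.0 tcp feeder [-49.3 -68.7] 22.5 rot [-3.142  0.    -3.033] F [ 0.3  0.4 -0. ]
tool shift 6.7 0.7 0.5 turn 0.00022704227335879068
```

Roughly 4 to 7 mm remain. I go on in 1 mm steps until it touches.

In the tool's units: 4 mm is 0.008, 3 mm is 0.006.

Call:
step_hand([
  {"d":[0.002,0,0],"jaw":0},
  {"d":[0.004,0,0],"jaw":0},
  {"d":[0.006,0,0],"jaw":0},
  {"d":[0.008,0,0],"jaw":0},
  {"d":[0.008,0,0],"jaw":0},
])

```text
t: 8.5
tcp_pos: [561.5, -76.9, 22.8]
tool_rot: [-3.141, 0.002, -3.033]
wrist_force: [5.0, 0.5, 0.3]
opening: 0.3
gripper_force: 2.4
```

Call:
step_hand([
  {"d":[0.002,0,0],"jaw":0},
  {"d":[0.002,0,0],"jaw":0},
], lines="4,4")

```text
wrist_force: [8.2, 2.4, 0.7]
```

Call:
step_hand([
  {"d":[0.002,0,0],"jaw":0},
  {"d":[0.002,0,0],"jaw":0},
], lines="4,4")

```text
wrist_force: [11.5, 2.1, 0.5]
```

```bash
python3 lift.py | head -3;  python3 plan.py
```

```text
lift n 10713 lo [-117.6  -99.    25.1] hi [-62.9 -38.   28.3]
stop 1762 [[-130.6  -87.1   25.3]
 [-119.1  -50.8   30.7]]
t 8.95 tcp feeder [-53.1 -68.7] 23.3 rot [-3.141  0.004 -3.033] F [12.4  1.8  0.2]
```

The lift is firmly against the stop. I back off, rise and check.

In the tool's units: -180 mm is -0.36, -140 mm is -0.28.

Call:
step_hand([
  {"d":[-0.006,0,0],"jaw":0},
  {"d":[-0.016,0,0],"jaw":0},
  {"d":[-0.03,0,0],"jaw":0},
  {"d":[-0.03,0,-0.03],"jaw":0},
  {"d":[-0.03,0,-0.1],"jaw":0},
  {"d":[-0.05,0,-0.19],"jaw":0},
  {"d":[-0.08,0,-0.28],"jaw":0},
  {"d":[-0.12,0,-0.36],"jaw":0},
  {"d":[-0.12,0,-0.36],"jaw":0},
  {"d":[-0.12,0,-0.36],"jaw":0},
])

```text
t: 9.95
tcp_pos: [618.7, -70.8, 203.9]
tool_rot: [-3.141, 0.001, -3.033]
wrist_force: [0.1, 0.3, -0.7]
opening: 0.1
gripper_force: 0.0
```

```bash
python3 lift.py | head -3
python3 - <<'E'
from h import *
c=cap('wrist'); s=cap('side')
cv2.imwrite('pics/w4.png',np.hstack([cv2.resize(c['pixels'],(400,300)),s['pixels'][150:450,130:530]]))
E
```

```text
lift n 3193 lo [-117.3  -98.6   24.4] hi [-61.8 -37.2  28.4]
stop 503 [[-130.2  -87.7   25. ]
 [-118.8  -50.9   30.9]]
```

View pics/w4.png

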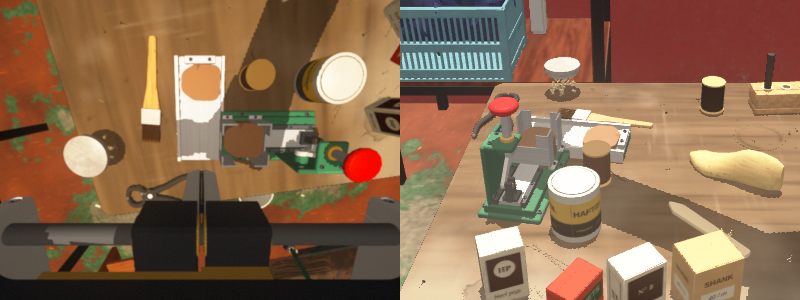

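The lift is flat against the stop at wrist crop (200,80). The plunger is up, and the tin, spool and brush look undisturbed.

```bash
python3 -c "
from rig import robot, vision, read_state
print(robot.sign_off())"
```

```text
the job is handed in; nothing more can be done
None
```

The job is handed in, with no verdict printed: one lift was fed and pushed flat against the end stop, the plunger is back up, and the tin, spool and brush look undisturbed in the final pictures.

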